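# Walk the heavy casket round to the measuring fence

## Task

The heavy wooden casket has to be measured for posting: with the fingers as a pusher, and without gripping or lifting it, walk it round on the table by pushing at its corners until one of its long sides (either will do) squarely faces the wooden measuring fence, with a gap of about a finger's width or more still open between them. Then push it up until that long side lies flat against the fence, all of it within the fence's length. Leave everything else on the table where it stands.

Things in the scene. Friction and masses are not known exactly. Their poses are not given: they have to be found in the camera images.
- casket: closed dark-wood casket with flat upright sides and brass corner plates on its lid, full and heavy (about 1.6 to 2.4 kg; sliding it takes about 8 to 17 N). 110 mm along its own x, 160 mm along its own y (the long way), 60 mm high; origin at the centre of its underside, z up. The long sides are the two faces at x = -55 and x = +55 mm. It stands loose on the table, turned 35 to 90 degrees away from lying along the fence
- fence: measuring fence: straight wooden rail with a metal rule along its top, fixed to the table beyond the casket, 320 mm long (own y), 22 mm thick, 45 mm high, two steel angle brackets behind it reaching to x = +67 mm. Origin at the foot of its working face, at mid-length; the working face is the plane x = 0 and looks along its own -x, where the casket stands
- gift_box: bystander, leave alone: small red lidded gift box, 58 x 58 x 44 mm high; origin at the centre of its underside
- trinket_box: bystander, leave alone: small green lidded box, 63 x 48 x 34 mm high; origin at the centre of its underside
- bangle: bystander, leave alone: brass bangle lying flat, 72 mm across, 14 mm high; origin at the centre of its underside
- flat_tin: bystander, leave alone: flat green tin with a brass-coloured lid, 113 x 78 x 28 mm high; origin at the centre of its underside
- jar: bystander, leave alone: glass storage jar, 90 mm across, 130 mm high; origin at the centre of its underside
- tin: bystander, leave alone: round can, 74 mm across, 100 mm high; origin at the centre of its underside
- mug: bystander, leave alone: blue mug, 80 mm across, 80 mm high; origin at the centre of its underside
- casket_fr (a point): upright corner edge of the casket at x = -55, y = -80 mm in its own frame, half-way up (30 mm above its underside)
- casket_fl (a point): upright corner edge of the casket at x = -55, y = 80 mm in its own frame, half-way up (30 mm above its underside)
- casket_br (a point): upright corner edge of the casket at x = 55, y = -80 mm in its own frame, half-way up (30 mm above its underside)
- casket_bl (a point): upright corner edge of the casket at x = 55, y = 80 mm in its own frame, half-way up (30 mm above its underside)

How it is judged:
By the outcome, as a careful person would: the job done as asked, in the order asked, and still so for the second after the job is handed in, with the robot touching nothing.
It also fails if it takes over 72 s, if anything falls off the work surface, if the arm or the gripper's body presses on something with over 40 N, if the wrist force passes 120 N, or if a joint passes its speed limit or range.

## Robot

A 6-joint arm with a two-finger parallel gripper is mounted at the origin on the work surface. World frame = base frame: x ahead of the robot, y to its left, z up, the work surface at z = 0. Lengths are in mm, angles in degrees, forces in N, time in s.
With the tool pointing down it reaches from about 300 to 850 mm from the base axis. Payload 4.2 kg.
Tool frame: the origin (TCP) lies at the very end of the fingers, on their centre line; the grasp point (between the pads) lies 19 mm behind it; z points along the fingers, y is the line along which they close (so a half turn about z gives the same grasp; the last joint's range is limited). The gripper opens to 91 mm and grips with 3 to 60 N. Pads are 32 mm wide; open, the fingers measure 118 mm over their backs; the gripper's body (76 mm by 178 mm) begins 60 mm behind the grasp point.
Start: joints at [-77.006, 18.312, 89.639, -0, 72.044, -1.146], TCP at [140.476, -557.593, 213.976] pointing down, gripper open.
Joint ranges: [-177.97, 177.97], [-48.28, 115.42], [12.27, 149.76], [-77.06, 257.06], [2.81, 150.46], [-146.56, 146.56]. Speed limits (degrees/s): [147.25, 147.25, 180, 180, 180, 180].

## Interface

Orientations are given as [roll, pitch, yaw] about the fixed x, y, z axes, in that order (R = Rz(yaw) Ry(pitch) Rx(roll)).
In Python, from workcell import * gives the robot as it stands.
- The arm moves only by the tool move_arm, never from a script. Its argument "motion" is a list of rows, each a list of 3 entries, a list of its own where there are three numbers: the finger opening in mm, from 0 to 91.2, then the shift along the world's x, y, z in units of 25 mm (1.0 is 25 mm), then the turn, a rotation vector about the world's x, y, z in units of 4 degrees (1.0 is 4 degrees). In form: [[grip, [x, y, z], [ax, ay, az]], ...]. A call has 1 to 20 rows; each row shifts and turns the commanded pose from where the row before left it; what a row does not reach is not made up. A row lasts 1/12 s, in which the tool goes at most 41.7 mm and 7.16 degrees, less where a joint would pass 70% of its speed; a pose out of reach is approached as far as the arm can. A call with a number of a shift or a turn outside -1 to 1 is refused whole. A call with a gripper value outside its range is refused whole. The fingers move at their own pace and stop on an object; "grip_force" is the grip in N (left out, the last holds). Time passes only in rows, so rows that do not move let the fingers close. It gives the time, the measured TCP pose, the force, the opening and the grip force at its end, in the units of the state.
- state(): the state, without advancing time (a new reading comes with each control period).
- grab_frame(name): name is "side" or "top" or "wrist"; returns the picture (480x640x3 uint8, blue, green, red); there is no depth.
- camera_info(name): a dict with "fx", "fy", "cx", "cy" (pixels), "rvec" (rotation vector, rad) and "tvec" (3), from world to camera coordinates, as OpenCV has them. Camera axes: x right, y down, z forward; pixel columns grow to the right and rows downward; lengths in mm; the calibration is good to about 2 mm. The wrist camera is an equidistant fisheye: a pixel r from the principal point sees the ray r / f radians off the axis. A picture is of the moment at which its call begins: read the wrist's pose just before it. camera_info takes no time and is no camera call; for the wrist camera it gives the pose at the moment of the call.
- job_done(): hands the job in; it is judged then, once.
The state is a dict: "time_s": time; "qpos": joint angles; "qvel": joint speeds; "effort": joint torques, N m; "ee_pos": TCP position; "ee_rot": TCP orientation; "force": force on the tool from outside, world axes, zero at the start; "torque": the same for the moment, N m; "gripper_width": finger opening in mm; "gripper_force": force on a finger pad.
Only numpy, scipy, OpenCV 4.12 (cv2) and the standard library are available. Lean on these libraries where they do the work, as an engineer would, in place of code of your own. Each camera call takes 0.05 s, during which the arm holds its last target. There are 200 camera calls.

## Working session

There is one attempt and no reset: what is moved stays moved. The work goes in short steps, Python scripts to look and compute and a tool call to move; the robot and the scene stay as the last step left them, time stands still between calls to the robot, and variables do not carry over. Pictures are saved under pics/ and viewed, at most 10 in all, crops included, and the job is handed in when it is done.

Besides the shell and the picture viewer there is one more tool, called after "Request:" as a command line: name --argument value ..., lists and objects as JSON in quotes. move_arm: Moves the arm, as the interface text tells. Shifts and turns lie within -1 to 1; 1 stands for 25 mm of shift or 4 degrees of turn. Its arguments: {"type":"object","properties":{"motion":{"type":"array","items":{"type":"array"}},"grip_force":{"type":"number"}},"required":["motion"]}

```bash
mkdir -p pics; ls
python3 - <<'E'
from workcell import *
import cv2
for n in("top","side"):
    cv2.imwrite(f"pics/{n}0.png",grab_frame(n)); print(n,camera_info(n))
print(state())
E
```

```text
pics
top {'fx': 474.0506714270933, 'fy': 474.0506714270933, 'cx': 309.4071388391169, 'cy': 236.1469841537399, 'rvec': array([ 2.04617498, -2.15556282,  0.23894801]), 'tvec': array([ 57.01791208, 602.5828026 , 999.74663923])}
side {'fx': 457.90374308978056, 'fy': 457.90374308978056, 'cx': 314.90721841493024, 'cy': 246.24203397824164, 'rvec': array([ 2.12160338, -0.13659956,  0.05663233]), 'tvec': array([-576.26870691,  125.2633402 ,  793.44421118])}
{'time_s': 0.1, 'qpos': array([-7.70055123e+01,  1.83475726e+01,  8.96972079e+01,  3.82775484e-04,
        7.20430443e+01, -1.14466654e+00]), 'qvel': array([ 0.0085651 , -0.10998475, -0.11357126,  0.05677763, -0.0821828 ,
       -0.05168269]), 'effort': array([ 6.80809553e-04, -4.13334310e+01, -2.32510096e+01,  7.28714559e-02,
        4.22377023e-02, -5.28807846e-05]), 'ee_pos': array([ 140.37831724, -557.15926319,  213.22337152]), 'ee_rot': array([-1.79912200e+02, -2.11833930e-03,  1.41390344e+01]), 'force': array([ 0.14509056,  0.29667133, -0.26781759]), 'torque': array([-0.03854456, -0.01997844, -0.00470961]), 'gripper_force': 0.0, 'gripper_width': 91.22842469444645}
```

View pics/top0.png

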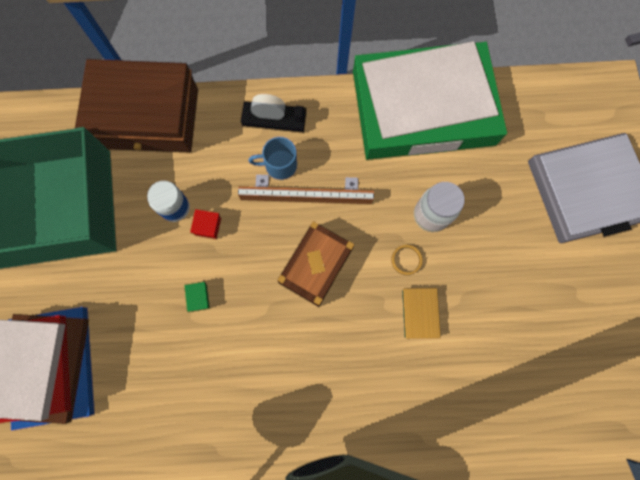

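View pics/side0.png

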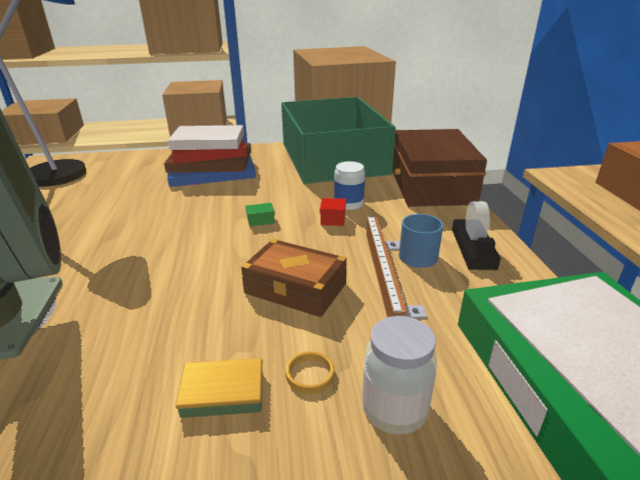

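The top view shows the casket lid with corners near (316,224), (353,243), (319,304) and (279,281). The fence rule runs from (239,192) to (373,198). The red box is at (206,223), the bangle at (407,259), the flat tin at (421,313), the green box at (197,296) and the jar at (438,207).

```bash
cat > h.py <<'E'
from workcell import *
import cv2, numpy as np
def cast(n,px,z):
    c=camera_info(n); R=cv2.Rodrigues(c["rvec"])[0]; o=-R.T@c["tvec"]
    px=np.atleast_2d(px).astype(float)
    d=np.c_[(px[:,0]-c["cx"])/c["fx"],(px[:,1]-c["cy"])/c["fy"],np.ones(len(px))]@R
    return o+d*((z-o[2])/d[:,2])[:,None]
def proj(n,p):
    c=camera_info(n); K=np.array([[c["fx"],0,c["cx"]],[0,c["fy"],c["cy"]],[0,0,1.]])
    return cv2.projectPoints(np.atleast_2d(p).astype(float),c["rvec"],c["tvec"],K,None)[0][:,0]
def casket(img=None,roi=(205,170,390,370),save=None):
    im=grab_frame("top") if img is None else img
    x0,y0,x1,y1=roi; hsv=cv2.cvtColor(im,cv2.COLOR_BGR2HSV)
    b,g,r=[im[...,i].astype(int) for i in range(3)]
    m=((r-b>40)&(g<0.66*r)&(g>0.35*r)&(r>55)).astype(np.uint8)   # reddish lid wood
    k=np.zeros_like(m); k[y0:y1,x0:x1]=m[y0:y1,x0:x1]
    k=cv2.morphologyEx(k,cv2.MORPH_OPEN,np.ones((3,3)))
    if save: cv2.imwrite(save,cv2.resize(np.hstack([im[y0:y1,x0:x1],cv2.merge([k*255]*3)[y0:y1,x0:x1]]),None,fx=2,fy=2))
    cs,_=cv2.findContours(k,cv2.RETR_EXTERNAL,cv2.CHAIN_APPROX_NONE)
    return [c for c in sorted(cs,key=cv2.contourArea,reverse=True) if cv2.contourArea(c)>150]
E
python3 - <<'E'
from h import *
im=cv2.imread("pics/top0.png")
for c in casket(im,save="pics/m0.png")[:3]:
    w=cast("top",c[:,0],60)[:,:2].astype(np.float32); print(cv2.contourArea(c),cv2.minAreaRect(w))
print(cast("top",[(316,224),(353,243),(319,304),(279,281)],60).round())
print("fence top edges",cast("top",[(239,188),(373,194),(239,199),(373,203)],45).round(), "front foot",cast("top",[(239,199),(373,203)],0).round())
for n,p,z in [("gift",(206,223),44),("bangle",(407,259),14),("tin_flat",(421,313),28),("trinket",(197,296),34),("jartop",(441,200),130),("mug",(281,157),80)]: print(n,cast("top",p,z).round())
E
```

```text
2988.0 ((544.8505249023438, 14.81549072265625), (106.08898162841797, 158.49571228027344), 56.43634033203125)
[[634.   9.  60.]
 [586. -72.  60.]
 [453.  12.  60.]
 [508.  98.  60.]]
fence top edges [[ 736.  186.   45.]
 [ 704. -129.   45.]
 [ 708.  186.   45.]
 [ 682. -127.   45.]] front foot [[ 723.  193.    0.]
 [ 695. -134.    0.]]
gift [[654. 264.  44.]]
bangle [[ 550. -200.   14.]]
tin_flat [[ 423. -217.   28.]]
trinket [[487. 287.  34.]]
jartop [[ 655. -261.  130.]]
mug [[794.  82.  80.]]
```

View pics/m0.png

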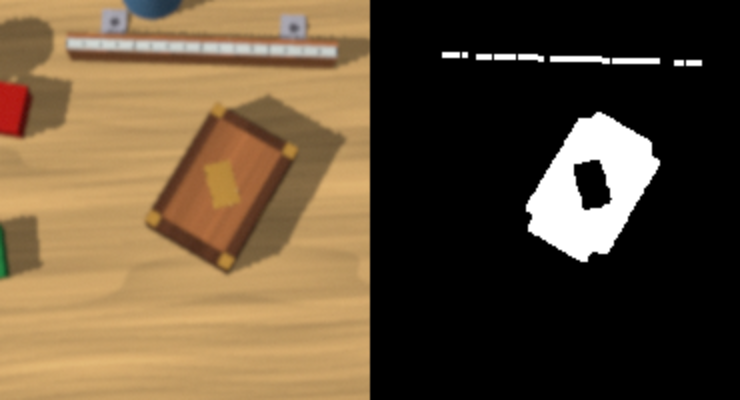

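Request:
move_arm --motion '[[0,[0.3,0.5,0],[0,0,-0.2]],[0,[0.57,1,-0.15],[0,0,-0.25]],[0,[0.57,1,-0.15],[0,0,-0.25]],[0,[0.57,1,-0.15],[0,0,-0.25]],[0,[0.57,1,-0.15],[0,0,-0.25]],[0,[0.57,1,-0.15],[0,0,-0.25]],[0,[0.57,1,-0.15],[0,0,-0.25]],[0,[0.57,1,-0.15],[0,0,-0.25]],[0,[0.57,1,-0.15],[0,0,-0.25]],[0,[0.57,1,-0.15],[0,0,-0.25]],[0,[0.57,1,-0.15],[0,0,-0.25]],[0,[0.57,1,-0.15],[0,0,-0.25]],[0,[0.57,1,-0.15],[0,0,-0.25]],[0,[0.57,1,-0.15],[0,0,-0.25]],[0,[0.57,1,-0.15],[0,0,-0.25]],[0,[0.57,1,-0.15],[0,0,-0.25]],[0,[0.57,1,-0.15],[0,0,-0.25]],[0,[0.57,1,-0.15],[0,0,-0.25]],[0,[0.57,1,-0.15],[0,0,-0.25]],[0,[0.57,1,-0.15],[0,0,-0.25]]]'

```text
time_s: 1.77
ee_pos: [418.9, -68.7, 142.4]
ee_rot: [180.0, 0.0, -5.7]
force: [-0.3, -0.8, -0.8]
gripper_width: 0.6
gripper_force: 0.0
```

Run:
```python
from h import *
im=cv2.imread("pics/top0.png")
b,g,r=[im[...,i].astype(int) for i in range(3)]
m=((b>135)&(abs(r-b)<45)).astype(np.uint8); k=np.zeros_like(m); k[180:206,232:380]=m[180:206,232:380]
p=np.argwhere(k)[:,::-1]; w=cast("top",p,45)[:,:2].astype(np.float32)
print("rule",len(p),cv2.minAreaRect(w),cv2.fitLine(w,cv2.DIST_HUBER,0,.01,.01).ravel())
for x in (250,275,300,325,350,365): print(x,[(int(r[y,x]),int(g[y,x]),int(b[y,x])) for y in range(184,208)])
```

```text
rule 874 ((729.288818359375, 29.569000244140625), (315.91119384765625, 43.64649963378906), 85.0604476928711) [8.1550606e-02 9.9666917e-01 7.1565295e+02 3.0822506e+01]
250 [(182, 147, 94), (182, 143, 93), (179, 132, 83), (172, 116, 72), (172, 124, 97), (186, 167, 155), (205, 204, 198), (210, 215, 211), (208, 213, 207), (199, 197, 190), (177, 164, 152), (141, 111, 93), (109, 72, 48), (95, 58, 34), (96, 60, 34), (109, 73, 44), (135, 100, 64), (165, 128, 83), (185, 148, 95), (193, 155, 99), (197, 158, 102), (200, 161, 103), (200, 161, 105), (206, 166, 109)]
275 [(175, 142, 91), (159, 128, 81), (138, 107, 69), (137, 94, 56), (153, 100, 65), (170, 129, 104), (191, 174, 162), (206, 206, 199), (210, 216, 210), (204, 209, 204), (193, 190, 183), (162, 148, 138), (127, 99, 81), (101, 64, 41), (94, 57, 32), (98, 62, 37), (111, 78, 49), (147, 113, 72), (182, 145, 94), (196, 157, 101), (204, 163, 106), (203, 162, 105), (204, 165, 105), (207, 167, 111)]
300 [(190, 152, 97), (185, 149, 96), (163, 130, 84), (142, 109, 69), (141, 96, 59), (157, 107, 74), (175, 139, 118), (194, 181, 168), (206, 208, 20
[... 724 characters left out ...]
 (152, 123, 116), (165, 114, 88), (174, 124, 94), (184, 162, 147), (196, 196, 189), (201, 207, 203), (201, 207, 203), (199, 201, 196), (184, 173, 164), (151, 121, 105), (114, 77, 51), (95, 59, 32), (99, 61, 38), (105, 70, 40), (133, 97, 61), (166, 131, 83), (189, 151, 97), (198, 158, 103), (199, 159, 103)]
365 [(202, 162, 105), (202, 162, 104), (198, 159, 103), (178, 142, 92), (144, 115, 74), (129, 98, 62), (144, 96, 59), (163, 109, 73), (178, 138, 114), (187, 171, 157), (183, 184, 178), (176, 180, 177), (176, 179, 174), (178, 171, 163), (156, 137, 123), (121, 89, 70), (101, 64, 42), (97, 59, 35), (101, 65, 39), (121, 85, 53), (157, 121, 76), (188, 150, 96), (203, 163, 106), (200, 161, 104)]
```

Request:
move_arm --motion '[[0,[0.08,0.2,-0.83],[0,0,0]],[0,[0.08,0.2,-0.83],[0,0,0]],[0,[0.08,0.2,-0.83],[0,0,0]],[0,[0.08,0.2,-0.83],[0,0,0]],[0,[0.08,0.2,-0.83],[0,0,0]],[0,[0.08,0.2,-0.83],[0,0,0]],[0,[0.15,0.3,0],[0,0,0]],[0,[0.15,0.3,0],[0,0,0]],[0,[0.15,0.25,0],[0,0,0]],[0,[0.15,0.2,0],[0,0,0]],[0,[0.05,0.2,0],[0,0,0]],[0,[0.05,0.2,0],[0,0,0]],[0,[0.06,0.2,0],[0,0,0]],[0,[0.06,0.2,0],[0,0,0]],[0,[0.07,0.2,0],[0,0,0]],[0,[0.08,0.2,0],[0,0,0]],[0,[0.09,0.2,0],[0,0,0]],[0,[0.1,0.2,0],[0,0,0]],[0,[0.1,0.2,0],[0,0,0]],[0,[0.11,0.2,0],[0,0,0]]]'

```text
time_s: 3.43
ee_pos: [459.4, 34.3, 19.0]
ee_rot: [179.7, 0.6, -5.6]
force: [-14.1, -9.7, 15.8]
gripper_width: 0.4
gripper_force: 9.3
```

```bash
cat >> h.py <<'E'
def pose(tag):
    im=grab_frame("top"); cv2.imwrite(f"pics/{tag}.png",im)
    for c in casket(im):
        w=cast("top",c[:,0],60)[:,:2].astype(np.float32); print(cv2.contourArea(c),cv2.minAreaRect(w))
E
python3 - <<'E'
from h import *
pose("t1")
f=cast("top",[(250,200.4),(275,201),(300,201.8),(325,202.4),(350,203.4),(365,203.9)],0); print(f.round(),np.polyfit(f[:,1],f[:,0],1))
f=cast("top",[(250,195),(275,196.2),(300,197),(325,198),(350,198.8),(365,199)],45); print(f.round(),np.polyfit(f[:,1],f[:,0],1))
E
```

```text
1117.5 ((595.1201171875, 25.913619995117188), (73.16160583496094, 152.58905029296875), 2.520254135131836)
[[ 718.  166.    0.]
 [ 713.  105.    0.]
 [ 708.   44.    0.]
 [ 703.  -17.    0.]
 [ 697.  -78.    0.]
 [ 694. -114.    0.]] [8.52761530e-02 7.03988104e+02]
[[ 717.  160.   45.]
 [ 711.  101.   45.]
 [ 706.   43.   45.]
 [ 700.  -16.   45.]
 [ 695.  -74.   45.]
 [ 693. -109.   45.]] [9.02311711e-02 7.01888949e+02]
```

View pics/t1.png

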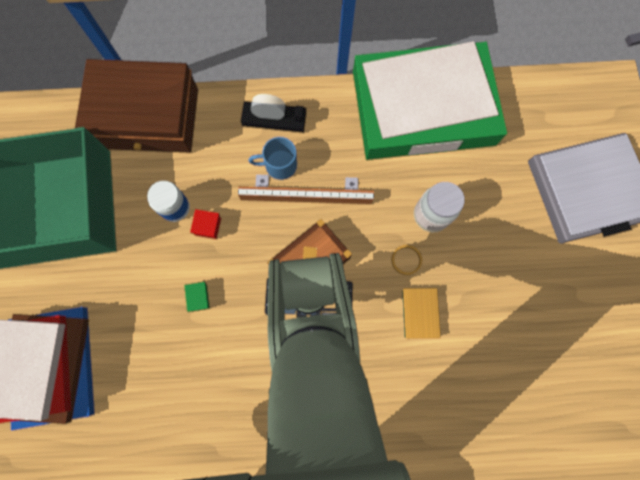

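Request:
move_arm --motion '[[0,[0.09,0.17,0],[0,0,0]],[0,[0.09,0.16,0],[0,0,0]],[0,[0.1,0.15,0],[0,0,0]],[0,[0.1,0.15,0],[0,0,0]],[0,[0.11,0.14,0],[0,0,0]],[0,[0.11,0.14,0],[0,0,0]],[0,[0.12,0.13,0],[0,0,0]],[0,[0.12,0.13,0],[0,0,0]],[0,[0.12,0.12,0],[0,0,0]],[0,[0.13,0.12,0],[0,0,0]],[0,[0.13,0.11,0],[0,0,0]],[0,[0.13,0.11,0],[0,0,0]],[0,[0.13,0.1,0],[0,0,0]],[0,[0.13,0.1,0],[0,0,0]],[0,[-0.4,-0.1,0],[0,0,0]],[0,[-0.9,-0.1,0],[0,0,0]],[0,[-0.9,0,0],[0,0,0]],[0,[-0.9,0,0],[0,0,0]],[0,[-0.9,0,0],[0,0,0]],[0,[0,0,0],[0,0,0]]]'

```text
time_s: 5.15
ee_pos: [399.5, 76.5, 18.1]
ee_rot: [179.9, 0.3, -5.6]
force: [-0.6, -0.6, -0.8]
gripper_width: 0.4
gripper_force: 0.0
```

Run:
```python
from h import *
pose("t2")
```

```text
2879.0 ((578.1532592773438, 39.97340774536133), (107.44670867919922, 154.59535217285156), 8.581917762756348)
```

View pics/t2.png

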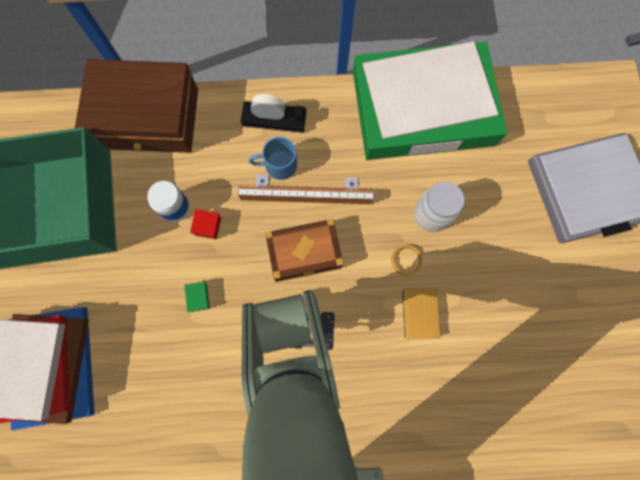

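The casket is now at about (578, 40) and needs another 13.6° clockwise, with a gap of about 70 mm to the fence. I'll push again at the near-left corner.

Request:
move_arm --motion '[[0,[0.6,0.1,0],[0,0,0]],[0,[1,0.1,0],[0,0,0]],[0,[1,0,0],[0,0,0]],[0,[0.7,0,0],[0,0,0]],[0,[0.3,0,0],[0,0,0]],[0,[0.14,0,0],[0,0,0]],[0,[0.14,0,0],[0,0,0]],[0,[0.14,0,0],[0,0,0]],[0,[0.14,0,0],[0,0,0]],[0,[0.14,0,0],[0,0,0]],[0,[0.14,0,0],[0,0,0]],[0,[0.14,0,0],[0,0,0]],[0,[0.14,0,0],[0,0,0]],[0,[0.14,0,0],[0,0,0]],[0,[0.14,0,0],[0,0,0]],[0,[0.14,0,0],[0,0,0]],[0,[0.14,0,0],[0,0,0]]]'

```text
time_s: 6.62
ee_pos: [529.9, 83.2, 17.5]
ee_rot: [180.0, 0.8, -5.7]
force: [-13.6, 6.6, 7.8]
gripper_width: 0.3
gripper_force: 7.0
```

Request:
move_arm --motion '[[0,[-0.4,0,0],[0,0,0]],[0,[-0.9,0,0],[0,0,0]],[0,[-0.9,0,0],[0,0,0]],[0,[-0.9,0,0],[0,0,0]],[0,[-0.9,0,0],[0,0,0]],[0,[0,0,0],[0,0,0]]]'

```text
time_s: 7.12
ee_pos: [431.1, 81.3, 17.8]
ee_rot: [179.9, 0.3, -5.6]
force: [-0.6, -0.4, 0.2]
gripper_width: 0.5
gripper_force: 0.0
```

Run:
```python
from h import *
pose("t3")
```

```text
2896.5 ((599.3267822265625, 31.260494232177734), (154.63775634765625, 110.63014221191406), 88.09313201904297)
```

Request:
move_arm --motion '[[0,[0.6,0,0],[0,0,0]],[0,[1,0,0],[0,0,0]],[0,[1,0,0],[0,0,0]],[0,[0.8,0,0],[0,0,0]],[0,[0.3,0,0],[0,0,0]],[0,[0.1,0,0],[0,0,0]],[0,[0.1,0,0],[0,0,0]],[0,[0.1,0,0],[0,0,0]],[0,[0.1,0,0],[0,0,0]],[0,[0.1,0,0],[0,0,0]],[0,[0.06,0,0],[0,0,0]],[0,[0,0,0],[0,0,0]],[0,[-0.4,0,0],[0,0,0]],[0,[-0.9,0,0],[0,0,0]],[0,[-0.9,0,0],[0,0,0]],[0,[-0.9,0,0],[0,0,0]],[0,[-0.9,0,0],[0,0,0]],[0,[0,0,0],[0,0,0]]]'

```text
time_s: 8.67
ee_pos: [438.1, 81.3, 17.7]
ee_rot: [179.9, 0.3, -5.6]
force: [-1.1, -0.6, 0.5]
gripper_width: 0.4
gripper_force: 0.0
```

```bash
cat >> h.py <<'E'
def pose2(tag):
    im=grab_frame("top"); cv2.imwrite(f"pics/{tag}.png",im)
    c=casket(im)[0]; w=cast("top",c[:,0],60)[:,:2]; (cx,cy),_,_=cv2.minAreaRect(w.astype(np.float32)); print("centre",cx,cy)
    for n,sel in (("far",(w[:,0]>cx+30)&(abs(w[:,1]-cy)<55)),("near",(w[:,0]<cx-30)&(abs(w[:,1]-cy)<55)),("left",(w[:,1]>cy+60)&(abs(w[:,0]-cx)<30)),("right",(w[:,1]<cy-60)&(abs(w[:,0]-cx)<30))):
        v=cv2.fitLine(w[sel].astype(np.float32),cv2.DIST_HUBER,0,.01,.01).ravel(); print(n,v.round(3),(np.degrees(np.arctan2(v[1],v[0]))%180).round(2))
    x0,x1,y0,y1=225,385,150,310
    cv2.imwrite(f"pics/{tag}c.png",cv2.resize(im[y0:y1,x0:x1],None,fx=3.7,fy=3.7,interpolation=cv2.INTER_CUBIC))
E
python3 - <<'E'
from h import *
pose2("t4"); print(state()["ee_pos"])
E
```

```text
centre 602.1455688476562 30.829666137695312
far [5.30000e-02 9.99000e-01 6.56902e+02 3.07930e+01] 86.96
near [8.00000e-02 9.97000e-01 5.50781e+02 3.11980e+01] 85.43
left [ 9.99000e-01 -3.50000e-02  6.02200e+02  1.06202e+02] 177.97
right [ 9.98000e-01 -6.60000e-02  5.98475e+02 -4.58360e+01] 176.2
[441.45654208  81.62053944  18.18724656]
```

View pics/t4c.png

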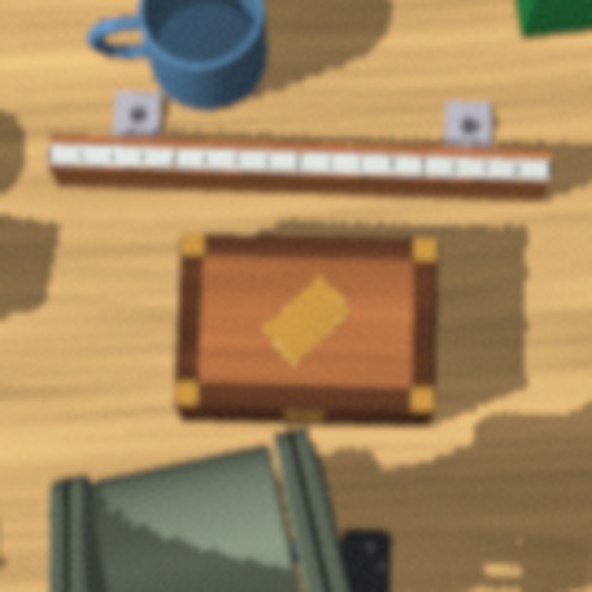

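The casket is about 1° from square to the fence, with a gap of about 48 mm. I'll spread the fingers into a wide flat pusher and start the square push at mid-side.

Request:
move_arm --motion '[[80,[0.2,-0.28,0],[0,0,0.05]],[80,[0.2,-0.28,0],[0,0,0.05]],[80,[0.2,-0.28,0],[0,0,0.05]],[80,[0.2,-0.28,0],[0,0,0]],[80,[0.2,-0.28,0],[0,0,0]],[80,[0.2,-0.28,0],[0,0,0]],[80,[0.6,-0.02,0],[0,0,0]],[80,[0.7,-0.02,0],[0,0,0]],[80,[0.5,-0.02,0],[0,0,0]],[80,[0.2,-0.02,0],[0,0,0]],[80,[0.1,-0.01,0],[0,0,0]],[80,[0.1,-0.01,0],[0,0,0]],[80,[0.1,-0.01,0],[0,0,0]],[80,[0.1,-0.01,0],[0,0,0]],[80,[0.1,-0.01,0],[0,0,0]],[80,[0.1,-0.01,0],[0,0,0]],[80,[0.1,-0.01,0],[0,0,0]],[80,[0.1,-0.01,0],[0,0,0]],[80,[0.1,-0.01,0],[0,0,0]],[80,[0.1,-0.01,0],[0,0,0]]]'

```text
time_s: 10.38
ee_pos: [537.8, 36.3, 17.7]
ee_rot: [179.9, 1.3, -5.1]
force: [-22.2, 4.2, 16.6]
gripper_width: 80.0
gripper_force: 11.2
```

Run:
```python
from h import *
print(state()["force"]); pose2("t5")
```

```text
[-22.23558042   4.15530049  16.62137543]Traceback (most recent call last):
  File "<stdin>", line 2, in <module>
  File "h.py", line 27, in pose2
    c=casket(im)[0]; w=cast("top",c[:,0],60)[:,:2]; (cx,cy),_,_=cv2.minAreaRect(w.astype(np.float32)); print("centre",cx,cy)
      ~~~~~~~~~~^^^
IndexError: list index out of range
```

View pics/t5.png

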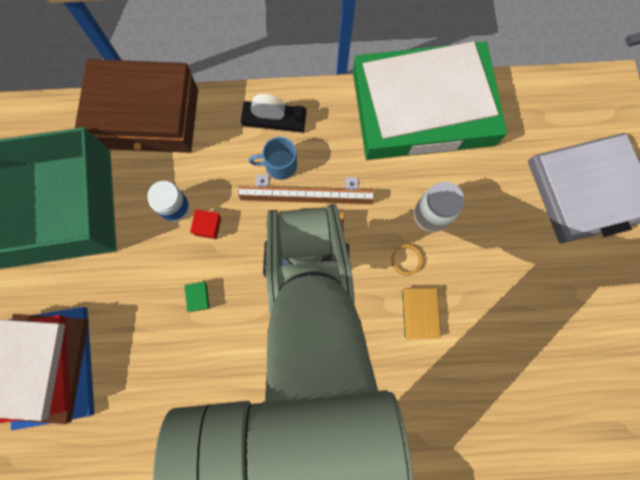

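Request:
move_arm --motion '[[80,[0.1,-0.01,0],[0,0,0]],[80,[0.1,-0.01,0],[0,0,0]],[80,[0.1,-0.01,0],[0,0,0]],[80,[0.1,-0.01,0],[0,0,0]],[80,[0,0,0],[0,0,0]],[80,[-0.4,0.03,0],[0,0,0]],[80,[-0.9,0.08,0],[0,0,0]],[80,[-0.9,0.08,0],[0,0,0]],[80,[-0.9,0.08,0],[0,0,0]],[80,[-0.9,0.08,0],[0,0,0]],[80,[0,0,0],[0,0,0]]]'

```text
time_s: 11.35
ee_pos: [453.0, 43.2, 17.8]
ee_rot: [179.9, 0.4, -5.0]
force: [-1.3, 0.1, -0.8]
gripper_width: 80.1
gripper_force: 0.0
```

Run:
```python
from h import *
pose2("t6"); print(state()["ee_pos"])
```

```text
centre 618.34521484375 27.79232406616211
far [5.30000e-02 9.99000e-01 6.74338e+02 4.37690e+01] 86.96
near [8.40000e-02 9.96000e-01 5.66474e+02 2.92330e+01] 85.18
left [ 1.00000e+00 -3.10000e-02  6.20353e+02  1.03414e+02] 178.2
right [ 9.93000e-01 -1.18000e-01  6.18456e+02 -4.82930e+01] 173.2
[456.38772328  43.26341062  18.2657347 ]
```

View pics/t6c.png

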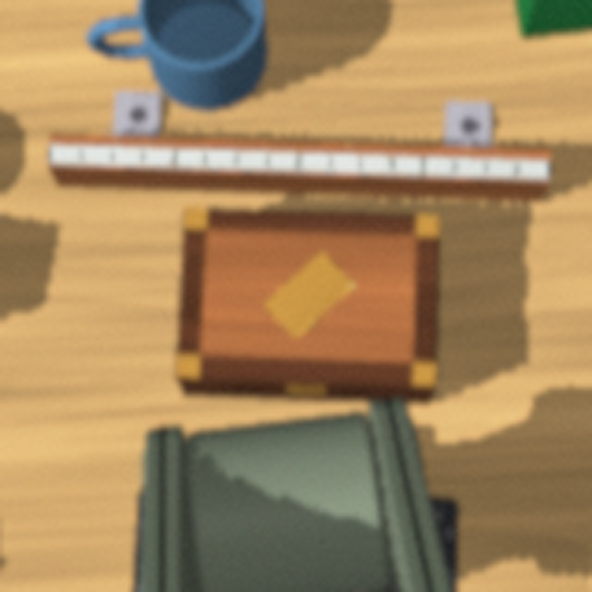

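The casket is square to the fence, with a gap of about 31 mm. Now the final push, watching the force.

Request:
move_arm --motion '[[80,[0.6,-0.05,0],[0,0,0]],[80,[1,-0.08,0],[0,0,0]],[80,[1,-0.08,0],[0,0,0]],[80,[0.8,-0.06,0],[0,0,0]],[80,[0.3,-0.02,0],[0,0,0]],[80,[0.12,-0.01,0],[0,0,0]],[80,[0.12,-0.01,0],[0,0,0]],[80,[0.12,-0.01,0],[0,0,0]],[80,[0.12,-0.01,0],[0,0,0]],[80,[0.12,-0.01,0],[0,0,0]],[80,[0.12,-0.01,0],[0,0,0]],[80,[0.12,-0.01,0],[0,0,0]],[80,[0.12,-0.01,0],[0,0,0]],[80,[0.12,-0.01,0],[0,0,0]],[80,[0.12,-0.01,0],[0,0,0]]]'

```text
time_s: 12.65
ee_pos: [572.3, 33.8, 17.6]
ee_rot: [179.9, 1.1, -5.1]
force: [-19.7, 2.9, 14.2]
gripper_width: 80.0
gripper_force: 10.2
```

Request:
move_arm --motion '[[80,[0.08,-0.01,0],[0,0,0]],[80,[0.08,-0.01,0],[0,0,0]]]'

```text
time_s: 12.82
ee_pos: [576.6, 33.3, 17.6]
ee_rot: [179.9, 1.1, -5.1]
force: [-20.3, 2.3, 14.6]
gripper_width: 80.2
gripper_force: 10.3
```

Request:
move_arm --motion '[[80,[0.08,-0.01,0],[0,0,0]],[80,[0.06,0,0],[0,0,0]]]'

```text
time_s: 12.98
ee_pos: [576.9, 33.3, 17.6]
ee_rot: [179.9, 1.5, -5.1]
force: [-28.3, 2.3, 22.3]
gripper_width: 80.5
gripper_force: 15.1
```

Request:
move_arm --motion '[[80,[0.06,-0.01,0],[0,0,0]],[80,[0.04,0,0],[0,0,0]]]'

```text
time_s: 13.15
ee_pos: [576.8, 33.3, 17.7]
ee_rot: [179.9, 1.8, -5.1]
force: [-34.6, 4.6, 26.7]
gripper_width: 79.9
gripper_force: 17.6
```

Request:
move_arm --motion '[[80,[0.06,0,0],[0,0,0]]]'

```text
time_s: 13.23
ee_pos: [576.7, 33.2, 17.8]
ee_rot: [179.9, 2.0, -5.1]
force: [-39.0, 2.9, 30.8]
gripper_width: 79.9
gripper_force: 19.9
```

The casket has stopped and the force is climbing, so it is seated. I'll back off and check.

Request:
move_arm --motion '[[80,[-0.2,0.02,0],[0,0,0]],[80,[-0.4,0.03,0],[0,0,0]],[80,[-0.9,0.08,0],[0,0,0]],[80,[-0.9,0.08,0],[0,0,0]],[80,[-0.9,0.08,0],[0,0,0]],[80,[-0.9,0.08,0],[0,0,0]],[80,[-0.5,0,0.3],[0,0,0]],[80,[-0.5,0,0.3],[0,0,0]],[80,[0,0,0],[0,0,0]],[80,[0,0,0],[0,0,0]]]'

```text
time_s: 14.07
ee_pos: [464.0, 41.7, 33.8]
ee_rot: [-180.0, -0.2, -5.1]
force: [0.4, -0.4, 0.3]
gripper_width: 80.1
gripper_force: 0.0
```

Run:
```python
from h import *
pose2("t7"); im=grab_frame("side"); 
a=cv2.resize(im[180:340,230:450],None,fx=2.6,fy=2.6,interpolation=cv2.INTER_CUBIC)
b=cv2.imread("pics/t7.png")[170:330,180:450]; b=cv2.resize(b,(a.shape[1]//1,int(160*a.shape[1]/270)))
o=np.vstack([a,b]); s=600/o.shape[0]; cv2.imwrite("pics/fin.png",cv2.resize(o,None,fx=s,fy=s)); print(o.shape)
```

```text
centre 643.9552001953125 25.367721557617188
far [8.30000e-02 9.97000e-01 7.00229e+02 4.04650e+01] 85.26
near [7.30000e-02 9.97000e-01 5.92803e+02 1.99210e+01] 85.8
left [ 9.97000e-01 -7.60000e-02  6.46168e+02  1.00805e+02] 175.62
right [ 9.98000e-01 -6.70000e-02  6.45934e+02 -5.12850e+01] 176.17
(754, 572, 3)
```

View pics/fin.png

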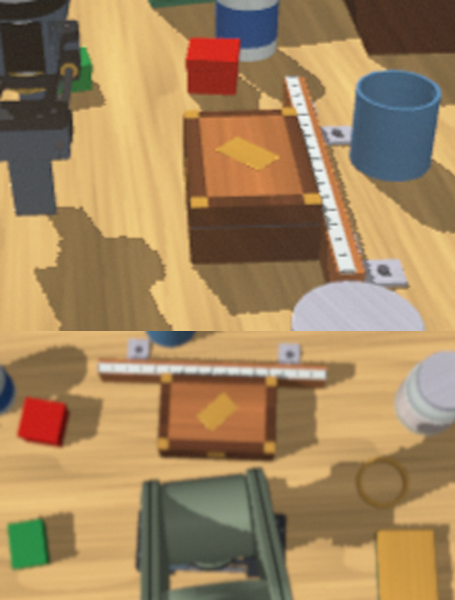

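Both views show the casket's long side flush against the fence and within its length. The other things haven't moved and the arm is clear.

```bash
python3 -c "
from workcell import *
print(job_done())"
```

```text
the job is handed in; nothing more can be done
None
```

The casket was turned square to the fence with about a 30 mm gap still open, then pushed up until its long side lay flat against the fence and within its length; the job is handed in at about 14 s, with nothing else on the table moved.

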